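# Lock the locating pin in its weld-fixture socket

### The job

Lift the locating pin out of its V-rest and stand it upright on its foot on the bench top, let go, and take it afresh from above by its flat head. Push it foot first into the keyhole socket of the blue fixture block until its collar sits flush, then turn it a quarter turn clockwise (seen from above) to the stop so that it is locked. Only then press the push button on the grey check box fully down and let it come back up, leaving the pin locked and the other things on the bench where they are.

Things in the scene. Friction and masses are not known exactly. Their poses are not given: they have to be found in the camera images.
- pin: loose steel pin, 110 mm long. Origin: centre of the foot's underside; z: axis, foot to head. By z in mm: 1-15 round cross-bar whose two ends are the lugs, 56 tip to tip along x, diameter 14; 0-31 shank, diameter 36; 31-41 collar, diameter 64; 41-60 neck, diameter 28; 60-110 flat head, 56 wide along x, 20 thick along y. Starts lying in the rest, z roughly away from the robot and 15 degrees up, x up
- pin_head (a point): centre of the pin's flat head, 85 mm along z from the pin's origin; axes as the pin's. Grip the head across its y (20 mm); at the start it stands free beyond the end of the rest
- rest: fixed V-rest holding the pin: blue base plate 150 x 100 x 12 mm, two steel V-saddles either side of the pin's collar, a 17 mm slot for its lower lug; under 75 mm high. Origin: centre of the underside, x pointing away from the pin's head; the pin's foot starts at x 45, y 0, z 58 mm. The pin lifts straight up out of it
- socket_mouth (a point): centre of the keyhole on the fixed block's top face (blue, 130 x 130 mm, steel top 60 mm above the bench). z up. Lug slot along x, 62 x 19 mm; round hole diameter 41; plate 12 mm thick, hollow below. Pin goes in with its x along this x (either way round); home: collar on the face, foot 31 mm below this point; locked: turned 90 degrees clockwise to a stop, pin x along this y
- check_button_top (a point): centre of the top face of the grey round push button (36 mm diameter) in a black housing on the grey check box (90 x 120 x 50 mm, fixed); z up
- check_button (a joint): travel of the push button: 0 m released, 0.006 m fully down, about 5 N; it springs back
- sleeve_a: bystander: steel tube standing upright, 50 mm diameter, 70 mm high; origin at the centre of its underside
- sleeve_b: bystander: a second such tube
- collar: bystander: steel ring lying flat, 70 mm diameter, 30 mm high; origin at the centre of its underside
- wrench: bystander: steel wrench 180 mm long lying along its x
Not all that is in view belongs to the job. Leave any turquoise or yellow look-alike of the part that bears check_button_top alone. What is shaped like the pin but orange is not meant.

How it is judged (in metres and radians):
On the way, in this order (a step that is already met when the one before it is completed fails the run):
1. the pin stands upright on its foot on the bench top, released (height (world z) of pin below 0.006 m and angle between pin's own z axis and vertical below 0.1 rad and linear speed of pin below 0.02 m/s and contact force between pin and the fingers below 0.1 N), for 0.2 s.
2. the pin is in the socket, collar down on the top face (horizontal distance between pin and socket_mouth below 0.005 m and z of pin in the frame of socket_mouth below -0.027 m and angle between pin's own z axis and vertical below 0.08 rad), for 0.1 s.
3. the pin, still home, is turned to the stop (all of step 2 and angle between the x axis of pin and the y axis of socket_mouth, either way round below 0.26 rad), for 0.2 s.
4. the push button is pressed fully down (all of step 3 and value of joint check_button above 0.005 m), for 0.05 s.
At the end, for the whole second after the job is handed in: the pin is upright (within 0.08 rad) in the socket, at most 5 mm off centre, its foot at least 27 mm below the top face, turned to within 0.26 rad of the quarter turn, at rest, and the push button is back up (under 1.5 mm) (all of step 3 and value of joint check_button below 0.0015 m and linear speed of pin below 0.02 m/s); the robot touches nothing.
It fails at once if the button is pressed before the pin is locked (value of joint check_button above 0.003 m and not (horizontal distance between pin and socket_mouth below 0.005 m and z of pin in the frame of socket_mouth below -0.027 m and angle between pin's own z axis and vertical below 0.08 rad and angle between the x axis of pin and the y axis of socket_mouth, either way round below 0.26 rad)).
It fails at once if a bystander is moved more than 30 mm (distance of any of sleeve_a, sleeve_b, collar, wrench from where it was at the start of the episode above 0.03 m).
It also fails if it takes over 72 s, if anything falls off the work surface, if the arm or the gripper's body presses on something with over 40 N, if the wrist force passes 120 N, or if a joint passes its speed limit or range.

### The arm

A 6-joint arm with a two-finger parallel gripper is mounted at the origin on the work surface. World frame = base frame: x ahead of the robot, y to its left, z up, the work surface at z = 0. Lengths are in mm, angles in rad, forces in N, time in s.
With the tool pointing down it reaches from about 375 to 975 mm from the base axis. Payload 3.8 kg.
Tool frame: the origin (TCP) lies between the finger pads; the fingertips stand 19 mm ahead of it and the grasp point (between the pads) is the TCP; z points along the fingers, y is the line along which they close (so a half turn about z gives the same grasp; the last joint's range is limited). The gripper opens to 88 mm and grips with 3 to 60 N. Pads are 18 mm wide; open, the fingers measure 123 mm over their backs; the gripper's body (75 mm by 187 mm) begins 45 mm behind the grasp point.
Start: joints at [1.103, 0.264, 1.604, -0, 1.274, -0.037], TCP at [281.876, 613.322, 257.706] pointing down, gripper open.
Joint ranges: [-2.63, 2.63], [-0.94, 2.18], [0.31, 2.57], [-1.31, 4.45], [0, 2.66], [-2.55, 2.55]. Speed limits (rad/s): [2.57, 2.57, 3.14, 3.14, 3.14, 3.14].

### API

Orientations are given as a unit quaternion [w, x, y, z].
In Python, from cell import manip, grab_frame gives the robot as it stands.
- The arm moves only by the tool jog_arm, never from a script. Its argument "targets" is a list that holds one entry, the list of rows, each a list of 5 numbers: the shift along the tool's x, y, z in mm, then the turn about the tool's z in degrees, then the closure in counts, from 0 (fully open) to 255 (shut). In form: [[[tx, ty, tz, twist, claw], ...]]. A call has 1 to 12 rows; each row is the pose to reach, as a shift and turn from the pose commanded when the call began, along the tool's axes at that moment; what a row does not reach only later rows make up. A row lasts 1/12 s, in which the tool goes at most 41.7 mm and 7.16 degrees, less where a joint would pass 70% of its speed; a pose out of reach is approached as far as the arm can. A call with a gripper value outside its range is refused whole. The fingers move at their own pace and stop on an object; "newtons" is the grip in N (left out, the last holds). Time passes only in rows, so rows that repeat a pose let the fingers close. It gives the time, the measured TCP pose, the force, the opening and the grip force at its end, in the units of the state.
- manip.get_obs(): the state, without advancing time (a new reading comes with each control period).
- grab_frame(name): name is "side" or "top" or "wrist"; returns a dict with "image" (400x640x3 uint8, blue, green, red), "range_z" (400x640 float32, mm along the optical axis (not along the pixel's ray), 0 where there is no reading), "fx", "fy", "cx", "cy" (pixels), "cam_to_world" (4x4, takes a point from camera to world coordinates); the wrist camera has in their place "mount" (4x4, takes a point from camera to tool coordinates, whose origin is the TCP and whose axes are the flange's). Camera axes: x right, y down, z forward; pixel columns grow to the right and rows downward; lengths in mm; the calibration is good to about 2 mm. A picture is of the moment at which its call begins: read the wrist's pose just before it.
- manip.sign_off(): hands the job in; it is judged then, once.
The state is a dict: "clock": time; "q": joint angles; "dq": joint speeds; "joint_efforts": joint torques, N m; "tool_pos": TCP position; "tool_rot": TCP orientation; "ft_force": force on the tool from outside, world axes, zero at the start; "wrist_torque": the same for the moment, N m; "finger_gap": opening from 0.0 (shut) to 1.0 (fully open); "gripper_force": force on a finger pad.
Only numpy, scipy, OpenCV 4.12 (cv2) and the standard library are available. Lean on these libraries where they do the work, as an engineer would, in place of code of your own. Each camera call takes 0.05 s, during which the arm holds its last target. There are 200 camera calls.

## Working session

There is one attempt and no reset: what is moved stays moved. The work goes in short steps, Python scripts to look and compute and a tool call to move; the robot and the scene stay as the last step left them, time stands still between calls to the robot, and variables do not carry over. Pictures are saved under pics/ and viewed, at most 10 in all, crops included, and the job is handed in when it is done.

Besides the shell and the picture viewer there is one more tool, called after ">>>" as name([rows], argument=value, ...), one row to a line, values as JSON. jog_arm: Moves the arm, as the interface text tells. Its arguments: {"type":"object","properties":{"targets":{"type":"array"},"newtons":{"type":"number"}},"required":["targets"]}

```bash
ls; mkdir -p pics; python3 - <<'E'
from cell import manip, grab_frame
import cv2,numpy as np
o=manip.get_obs();print(o)
for n in ("top","side"):
    f=grab_frame(n);cv2.imwrite(f"pics/{n}0.png",f["image"]);np.savez(f"{n}0.npz",**f)
    print(n,f["fx"],f["fy"],f["cx"],f["cy"],np.round(f["cam_to_world"],3).tolist())
E
```

```text
pics
{'clock': 0.0, 'q': array([ 1.10309908e+00,  2.64730895e-01,  1.60537219e+00, -1.98183642e-05,
        1.27368905e+00, -3.69103825e-02]), 'dq': array([-1.31382166e-03,  6.37913762e-04,  3.89498735e-04, -2.54377242e-04,
        8.08510072e-05, -1.77659956e-03]), 'joint_efforts': array([ 1.78579732e-03, -5.02119756e+01, -3.56872308e+01,  7.28129572e-02,
        2.96358077e-02, -1.54754393e-04]), 'tool_pos': array([281.58278916, 612.72751753, 256.40393054]), 'tool_rot': array([-2.65362006e-04,  2.13728814e-01,  9.76892412e-01, -1.06728592e-03]), 'ft_force': array([ 0.65664445,  0.07409219, -0.11434353]), 'wrist_torque': array([-0.00511298, -0.00984009,  0.02432645]), 'gripper_force': 0.0, 'finger_gap': 1.001535882390797}
top 475.9421796475819 475.9421796475819 312.2145295565603 197.9739223268708 [[0.012, -0.983, 0.182, 298.951], [-1.0, -0.011, 0.01, -21.083], [-0.008, -0.182, -0.983, 1644.046], [0.0, 0.0, 0.0, 1.0]]
side 392.57888158644766 392.57888158644766 320.2776726187243 207.22184754651377 [[-0.997, -0.058, 0.057, 542.111], [-0.079, 0.529, -0.845, 1039.544], [0.019, -0.847, -0.531, 748.575], [0.0, 0.0, 0.0, 1.0]]
```

View pics/top0.png

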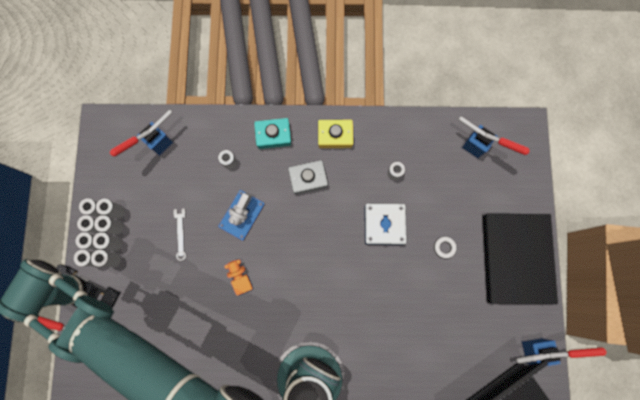

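View pics/side0.png

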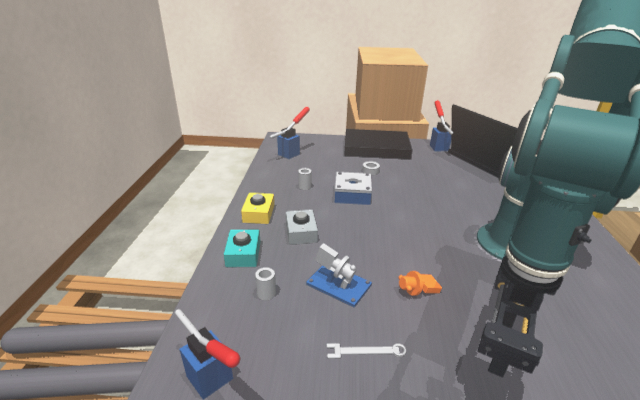

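The top view shows the rest with the pin at about (241,215), head pointing up in the image. The socket block is at (386,224), the grey check box at (308,177), and the sleeves at (226,157) and (397,170). The collar is at (446,247), the wrench at (180,235), and the orange decoy at (238,277). The side view agrees: rest (340,285), block (353,185), grey box (301,225).

```bash
cat > h.py <<'E'
from cell import manip, grab_frame
import cv2,numpy as np
from scipy.spatial.transform import Rotation as Rn
def pose():
    o=manip.get_obs(); w,x,y,z=o["tool_rot"]; T=np.eye(4)
    T[:3,:3]=Rn.from_quat([x,y,z,w]).as_matrix(); T[:3,3]=o["tool_pos"]; return o,T
def wrist(name):
    o,T=pose(); f=grab_frame("wrist"); f["cam_to_world"]=T@f["mount"]
    cv2.imwrite(f"pics/{name}.png",f["image"]); np.savez(f"{name}.npz",**f); return f
def ray(f,u,v,z):
    M=f["cam_to_world"]; d=M[:3,:3]@np.array([(u-f["cx"])/f["fx"],(v-f["cy"])/f["fy"],1.]); return M[:3,3]+d*(z-M[2,3])/d[2]
def cloud(f):
    r=f["range_z"]; v,u=np.indices(r.shape); M=f["cam_to_world"]
    P=np.stack([(u-f["cx"])/f["fx"]*r,(v-f["cy"])/f["fy"]*r,r],-1)@M[:3,:3].T+M[:3,3]; P[r==0]=np.nan; return P
def load(n): return dict(np.load(n+".npz"))
def rect(m):
    c=max(cv2.findContours(m.astype(np.uint8),0,2)[0],key=cv2.contourArea); return c,cv2.minAreaRect(c)
def go(p,yaw=None):
    """shift in tool axes to world p, and twist so tool y axis is at world yaw (deg, mod 180)"""
    o,T=pose(); s=T[:3,:3].T@(np.array(p)-T[:3,3]); y=np.degrees(np.arctan2(T[1,1],T[0,1]))
    tw=None if yaw is None else -((yaw-y+90)%180-90)   # tool z down: +twist is clockwise from above
    print("shift",s.round(1),"twist",tw,"| tcp",T[:3,3].round(1),"yaw",round(y,1),"q6",o["q"][5].round(2))
E
python3 - <<'E'
from h import *
f=load("top0");im=f["image"].astype(int);P=cloud(f)
b,g,r=im[...,0],im[...,1],im[...,2]
def win(m,u,v,w):
    k=np.zeros(m.shape,bool);k[v-w:v+w,u-w:u+w]=1;return m&k
blue=(b-r>40)
m=win(blue,241,215,40);c,R=rect(m);print("rest",R)
box=cv2.boxPoints(R);print([ray(f,*p,12).round(0)[:2].tolist() for p in box])
pin=win((P[...,2]>40)&(~blue),241,205,35);pp=P[pin];print("pin pts",pin.sum())
q=pp[:,:2];mu=q.mean(0);d=np.linalg.svd(q-mu)[2][0];print(mu,d, pp[:,2].max())
t=(q-mu)@d
for a in range(-60,70,15):
    s=abs(t-a)<8
    if s.any(): print(a,pp[s].mean(0).round(0),pp[s][:,2].max().round(0),s.sum())
m=win((P[...,2]>52)&(P[...,2]<70),386,224,35);c,R=rect(m);print("block",R,ray(f,*R[0],60),[ray(f,*p,60).round(0)[:2].tolist() for p in cv2.boxPoints(R)])
m=win(blue,386,224,15);vs,us=np.nonzero(m);print("hole",us.mean(),vs.mean(),ray(f,us.mean(),vs.mean(),60),m.sum())
m=win(P[...,2]>40,308,177,25);c,R=rect(m);print("box",R,ray(f,*R[0],50),[ray(f,*p,50).round(0)[:2].tolist() for p in cv2.boxPoints(R)],P[176,307],P[172:182,307,2].round(0))
E
```

```text
rest ((240.9035186767578, 214.5757293701172), (29.19675064086914, 43.90899658203125), 30.068584442138672)
[[497.0, 322.0], [632.0, 252.0], [581.0, 161.0], [448.0, 233.0]]
pin pts 404
[546.1826599  234.28119504] [-0.87597234  0.48236133] 118.70114536391247
-60 [597. 206.  82.] 112.0 18
-45 [586. 212. 100.] 119.0 45
-30 [572. 220.  96.] 114.0 45
-15 [558. 226.  90.] 110.0 49
0 [547. 235.  77.] 106.0 71
15 [532. 242.  86.] 101.0 87
30 [521. 248.  75.] 101.0 68
45 [508. 256.  77.] 98.0 43
block ((385.5, 223.0), (38.0, 39.0), 90.0) [ 508.79887157 -251.41188806   60.        ] [[573.0, -187.0], [574.0, -318.0], [446.0, -315.0], [444.0, -186.0]]
hole 385.31775700934577 223.54205607476635 [ 506.96429141 -250.77381471   60.        ] 107
box ((307.7902526855469, 175.68780517578125), (25.841922760009766, 34.92151641845703), 77.90524291992188) [670.91715389  11.2266409   50.        ] [[702.0, 80.0], [729.0, -38.0], [640.0, -57.0], [613.0, 59.0]] [665.9634565   13.56538859  66.44408949] [74. 68. 75. 68. 66. 68. 66. 74. 63. 60.]
```

```bash
python3 -c "
from h import *
go([572,225,230],62)"
```

```text
shift [-425.8 -231.    27. ] twist 3.317001813065346 | tcp [281.6 612.8 256.5] yaw 65.3 q6 -0.04
```

>>> jog_arm([
  [[-426,-231,27,3.3,0],[-426,-231,27,3.3,0],[-426,-231,27,3.3,0],[-426,-231,27,3.3,0],[-426,-231,27,3.3,0],[-426,-231,27,3.3,0],[-426,-231,27,3.3,0],[-426,-231,27,3.3,0],[-426,-231,27,3.3,0],[-426,-231,27,3.3,0],[-426,-231,27,3.3,0],[-426,-231,27,3.3,0]],
])

```text
clock: 1.1
tool_pos: [573.9, 222.1, 230.0]
tool_rot: [0.0, 0.243, 0.97, -0.001]
ft_force: [-0.1, 1.2, -0.7]
finger_gap: 1.001
gripper_force: 0.0
```

>>> jog_arm([
  [[0,0,0,0,0],[0,0,0,0,0],[0,0,0,0,0],[0,0,0,0,0]],
])

```text
clock: 1.43
tool_pos: [571.7, 226.5, 230.5]
tool_rot: [-0.0, 0.241, 0.97, 0.0]
ft_force: [-0.1, 0.4, 0.1]
finger_gap: 0.997
gripper_force: 0.0
```

```bash
python3 -c "
from h import *
f=wrist('w1');print(f['mount'].round(2),f['fx'],f['cx'],f['cy']);go([572,225,230],62)"
```

```text
[[   0.     -0.95   -0.32   84.53]
 [   1.      0.     -0.      0.65]
 [   0.     -0.32    0.95 -126.59]
 [   0.      0.      0.      1.  ]] 326.9939085067693 318.0389191435903 205.18178692724393
shift [-1.1 -1.4  0.6] twist 0.11544683779635534 | tcp [571.6 226.8 230.6] yaw 62.1 q6 -0.75
```

View pics/w1.png

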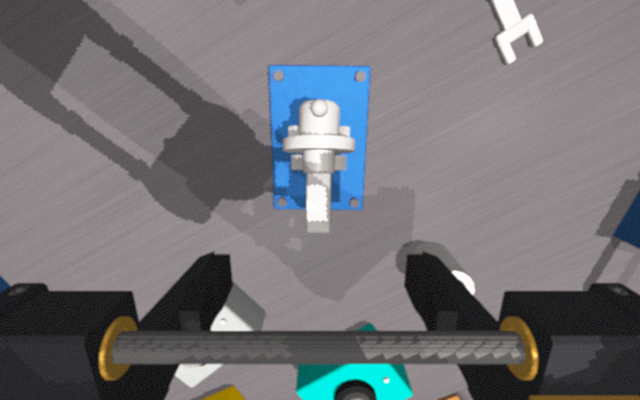

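The wrist view shows the pin lying on its rest: head at (317,200), lug at (319,107), collar at (319,144). It is aligned with the tool within a degree or so.

```bash
python3 -c "
from h import *
f=load('w1');P=cloud(f);im=f['image'].astype(int)
m=(im[...,0]-im[...,2]>40);m[:60]=0;m[215:]=0;m[:,:255]=0;m[:,385:]=0
c,R=rect(m);b=cv2.boxPoints(R);print('rest',R,[ray(f,*p,12).round(1)[:2].tolist() for p in b],ray(f,*R[0],12))
h=np.zeros(m.shape,bool);h[174:226,300:335]=1;h&=(P[...,2]>85)&~np.isnan(P[...,2])
pp=P[h];q=pp[:,:2];mu=q.mean(0);d=np.linalg.svd(q-mu)[2][0];print('head',pp.mean(0),d,np.degrees(np.arctan2(d[1],d[0]))%180,h.sum())
t=(q-mu)@d;n=(q-mu)@[-d[1],d[0]];print(np.percentile(t,[1,99]),np.percentile(n,[1,99]),np.polyfit(t,pp[:,2],1))
"
```

```text
rest ((319.0, 137.0), (144.0, 102.0), 90.0) [[451.2, 235.6], [497.6, 323.3], [632.5, 260.6], [579.1, 159.6]] [535.47796874 247.19849725  12.        ]
head [569.01708859 229.01904453 105.3535547 ] [ 0.87668142 -0.48107139] 151.24460024025382 1261
[-19.72847129  20.22219443] [-9.59871956  9.7218721 ] [  0.26151479 105.3535547 ]
```

```bash
python3 -c "
from h import *
go([568.5,229.3,79],61.2)"
```

```text
shift [  3.9   0.8 151.6] twist 0.9154468377963525 | tcp [571.6 226.8 230.6] yaw 62.1 q6 -0.75
```

>>> jog_arm([
  [[4,1,40,0.9,0],[4,1,80,0.9,0],[4,1,115,0.9,0],[4,1,140,0.9,0],[4,1,151,0.9,0],[4,1,151,0.9,0],[4,1,151,0.9,0],[4,1,151,0.9,255],[4,1,151,0.9,255],[4,1,151,0.9,255],[4,1,151,0.9,255],[4,1,151,0.9,255]],
], newtons=60)

```text
clock: 2.48
tool_pos: [570.1, 228.4, 80.8]
tool_rot: [0.001, 0.249, 0.968, 0.0]
ft_force: [0.2, -0.4, 0.1]
finger_gap: 0.646
gripper_force: 0.0
```

>>> jog_arm([
  [[0,0,0,0,255],[0,0,0,0,255],[0,0,0,0,255],[0,0,0,0,255]],
])

```text
clock: 2.82
tool_pos: [569.4, 228.2, 79.6]
tool_rot: [-0.0, 0.249, 0.968, -0.0]
ft_force: [-0.4, 0.5, -0.1]
finger_gap: 0.342
gripper_force: 0.0
```

>>> jog_arm([
  [[0,0,0,0,255],[0,0,0,0,255],[0,0,0,0,255],[0,0,0,0,255],[0,0,0,0,255],[0,0,0,0,255]],
])

```text
clock: 3.32
tool_pos: [569.2, 228.0, 79.6]
tool_rot: [-0.0, 0.249, 0.968, -0.0]
ft_force: [-1.0, -1.4, 1.2]
finger_gap: 0.223
gripper_force: 60.0
```

Gripped (opening 20 mm). Lifting straight up.

>>> jog_arm([
  [[0,0,-8,0,255],[0,0,-16,0,255],[0,0,-28,0,255],[0,0,-42,0,255],[0,0,-58,0,255],[0,0,-74,0,255],[0,0,-90,0,255],[0,0,-100,0,255],[0,0,-100,0,255],[0,0,-100,0,255]],
])

```text
clock: 4.15
tool_pos: [570.3, 228.5, 181.2]
tool_rot: [0.001, 0.249, 0.968, 0.001]
ft_force: [-0.2, -0.7, -5.0]
finger_gap: 0.223
gripper_force: 60.0
```

```bash
python3 -c "
from h import *
f=wrist('w2');print(manip.get_obs())"
```

```text
{'clock': 4.2, 'q': array([ 3.40655757e-01,  2.07757622e-01,  1.82122710e+00, -1.57699728e-04,
        1.11218438e+00, -7.26004132e-01]), 'dq': array([ 0.00130931,  0.01774954,  0.0242686 ,  0.00180872, -0.00046054,
        0.0005873 ]), 'joint_efforts': array([-2.49358061e-03, -4.91915202e+01, -3.70998752e+01,  1.24154119e-01,
        5.82421117e-02,  2.32999402e-03]), 'tool_pos': array([569.3993364 , 228.20764694, 179.81644022]), 'tool_rot': array([2.15153798e-04, 2.49373556e-01, 9.68407342e-01, 5.96562436e-05]), 'ft_force': array([-0.52888994, -0.34615501, -5.13490779]), 'wrist_torque': array([-0.04247428, -0.11480811,  0.03614556]), 'gripper_force': 59.974981639534235, 'finger_gap': 0.22310582643837495}
```

View pics/w2.png

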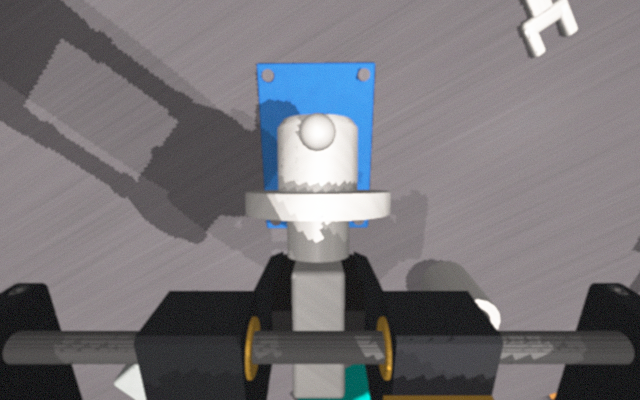

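The pin is held cleanly: lug at (317,131), collar at (317,204), still clear of the rest. I'll carry it to a free stretch of bench.

```bash
python3 -c "
from h import *
f=load('w2');P=cloud(f)
for v in (131,160,204,240): print(v,P[v,317].round(1))
go([520,0,150])"
```

```text
131 [507.5 263.3 188.8]
160 [517.9 257.6 181.5]
204 [528.4 251.8 199.3]
240 [546.  242.1 186. ]
shift [ -67.  -223.7   29.8] twist None | tcp [569.4 228.2 179.8] yaw 61.1 q6 -0.73
```

>>> jog_arm([
  [[-10,-33,0,0,255],[-20,-67,0,0,255],[-30,-100,0,0,255],[-40,-133,0,0,255],[-50,-167,0,0,255],[-60,-200,0,0,255],[-67,-224,0,0,255],[-67,-224,20,0,255],[-67,-224,30,0,255],[-67,-224,30,0,255],[-67,-224,30,0,255]],
])

```text
clock: 5.12
tool_pos: [518.4, 0.3, 147.9]
tool_rot: [-0.002, 0.249, 0.968, -0.0]
ft_force: [0.6, 0.3, -4.9]
finger_gap: 0.223
gripper_force: 60.0
```

>>> jog_arm([
  [[0,0,0,0,255],[0,0,0,0,255],[0,0,0,0,255],[0,0,0,0,255],[0,0,0,0,255],[0,0,0,0,255]],
], newtons=20)

```text
clock: 5.62
tool_pos: [520.1, 0.0, 150.0]
tool_rot: [0.0, 0.249, 0.968, 0.0]
ft_force: [0.3, 0.8, -4.9]
finger_gap: 0.221
gripper_force: 20.0
```

```bash
python3 -c "
from h import *
f=wrist('w3');o,T=pose();P=cloud(f);print(T[:3,3],o['ft_force'],o['wrist_torque'],o['finger_gap'])
for v in range(90,290,15): print(v,((P[v,317]-T[:3,3])@T[:3,:3]).round(1))"
```

```text
[ 5.20025965e+02 -8.72050987e-02  1.49952205e+02] [ 0.21035553  0.7230244  -5.21749694] [-0.11104283 -0.08401366 -0.02222449] 0.224787352666428
90 [ 86.9  -0.3 149.2]
105 [ 75.5  -0.3 149.5]
120 [75.4  0.3 -4.9]
135 [70.2  0.3 -6.3]
150 [64.1  0.3 -2.3]
165 [57.8  0.2  0.4]
180 [52.5  0.3 -2.7]
195 [ 50.7   0.3 -16.9]
210 [ 45.6   0.3 -18.1]
225 [33.6  0.3 -3. ]
240 [27.8  0.3 -4.9]
255 [21.6  0.3 -6.1]
270 [ 21.7   0.3 -18.4]
285 [ 16.3   0.3 -20. ]
```

>>> jog_arm([
  [[0,0,15,0,255],[0,0,30,0,255],[0,0,45,0,255],[0,0,50,0,255],[0,0,50,0,255],[0,0,50,0,255],[0,0,50,0,255],[0,0,50,0,255]],
], newtons=10)

```text
clock: 6.33
tool_pos: [520.9, -0.3, 100.9]
tool_rot: [0.001, 0.249, 0.968, 0.0]
ft_force: [0.6, -0.3, -4.1]
finger_gap: 0.226
gripper_force: 10.0
```

```bash
python3 -c "
from h import *
f=wrist('w4');o,T=pose();P=cloud(f);print(T[:3,3],o['ft_force'],o['wrist_torque'],o['gripper_force'])
for v in range(90,290,15): print(v,((P[v,317]-T[:3,3])@T[:3,:3]).round(1))"
```

```text
[ 5.20806707e+02 -2.68059258e-01  1.00841329e+02] [-0.15789116  0.19164499 -4.65977873] [-0.09628186 -0.16530584 -0.01472535] 9.99995349557139
90 [86.5 -0.2 99.8]
105 [ 77.   -0.2 101.3]
120 [75.2  0.2 -3.2]
135 [70.1  0.2 -5.8]
150 [63.6  0.2  0.7]
165 [57.7  0.2  0.5]
180 [51.9  0.2 -0.7]
195 [ 50.8   0.3 -17.3]
210 [ 45.4   0.3 -17.8]
225 [33.7  0.2 -3.4]
240 [27.   0.2 -3.3]
255 [21.6  0.2 -6.1]
270 [ 21.2   0.2 -17.5]
285 [ 17.6   0.3 -22.1]
```

>>> jog_arm([
  [[0,0,0,0,255],[0,0,0,0,255],[0,0,0,0,255],[0,0,0,0,255],[0,0,0,0,255],[0,0,0,0,255]],
], newtons=6.5)

```text
clock: 6.88
tool_pos: [519.8, -0.2, 99.7]
tool_rot: [-0.0, 0.249, 0.968, -0.0]
ft_force: [0.5, -0.2, -4.5]
finger_gap: 0.223
gripper_force: 6.5
```

```bash
python3 -c "
from h import *
f=wrist('w5');o,T=pose();P=cloud(f);print(T[:3,3],o['ft_force'],o['wrist_torque'],o['gripper_force'])
for v in range(90,290,15): print(v,((P[v,317]-T[:3,3])@T[:3,:3]).round(1))"
```

```text
[ 5.19840213e+02 -2.13368878e-01  9.96459613e+01] [-0.05163684  0.16784298 -4.40835365] [-0.03886982 -0.07929904 -0.02485356] 6.499954873288516
90 [ 86.6  -0.2 100. ]
105 [77.2 -0.2 99.7]
120 [67.6 -0.2 99.5]
135 [64.3 -0.  43.8]
150 [57.2 -0.  40.4]
165 [49.6 -0.  39.4]
180 [47.3  0.1 17.5]
195 [39.6  0.1 19.4]
210 [30.5  0.  24.2]
225 [24.8  0.1 18.6]
240 [26.5  0.1 -1.9]
255 [21.3  0.2 -5.4]
270 [ 17.9   0.2 -11.6]
285 [ 13.9   0.2 -16.2]
```

>>> jog_arm([
  [[0,0,0,0,255],[0,0,0,0,255],[0,0,0,0,255],[0,0,0,0,255],[0,0,0,0,255],[0,0,0,0,255]],
], newtons=5)

```text
clock: 7.43
tool_pos: [519.9, -0.2, 99.7]
tool_rot: [-0.0, 0.249, 0.968, -0.0]
ft_force: [-0.2, -0.4, -5.1]
finger_gap: 0.226
gripper_force: 5.0
```

```bash
python3 -c "
from h import *
f=wrist('w6');o,T=pose();P=cloud(f);print(T[:3,3],o['ft_force'],o['wrist_torque'],o['gripper_force'])
for v in range(90,290,15): print(v,((P[v,317]-T[:3,3])@T[:3,:3]).round(1))"
```

```text
[ 5.19881793e+02 -2.00858611e-01  9.96819142e+01] [ 0.43392313  0.96488445 -5.23130869] [-0.01310398 -0.04599203  0.03398633] 4.999961129506119
90 [86.6 -0.2 99.1]
105 [ 77.2  -0.2 100.4]
120 [ 67.5  -0.2 100.1]
135 [ 57.5  -0.2 100.7]
150 [56.3 -0.  45.5]
165 [47.5 -0.1 49.2]
180 [46.   0.1 22.5]
195 [37.9  0.  24.8]
210 [28.7  0.  29.1]
225 [23.1  0.  22.8]
240 [25.3  0.1  0.6]
255 [20.8  0.1 -4.5]
270 [ 17.4   0.2 -10.9]
285 [ 13.7   0.2 -15.9]
```

View pics/w6.png

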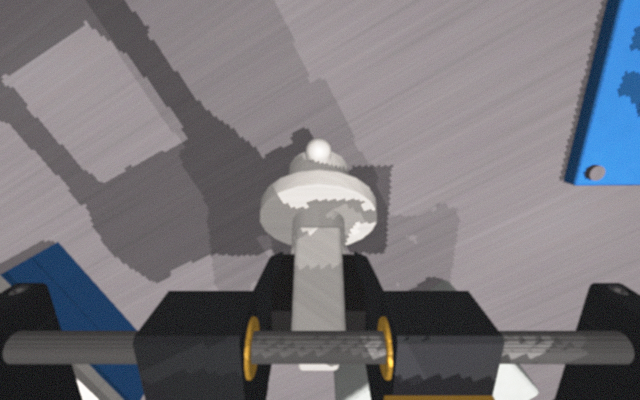

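Tilt is down to about 21° from vertical, judging by the collar face slope (lug at (318,150), collar centre at (318,205)). I'll ease off a little more and lower it near the bench.

>>> jog_arm([
  [[0,0,0,0,255],[0,0,0,0,255],[0,0,0,0,255],[0,0,0,0,255],[0,0,0,0,255],[0,0,4,0,255],[0,0,4,0,255]],
], newtons=3.8)

```text
clock: 8.07
tool_pos: [520.9, -0.3, 96.7]
tool_rot: [0.001, 0.249, 0.968, 0.0]
ft_force: [0.3, 0.5, 1.3]
finger_gap: 0.226
gripper_force: 3.8
```

```bash
python3 -c "
from h import *
f=wrist('w7');o,T=pose();P=cloud(f);print(T[:3,3],o['ft_force'],o['wrist_torque'],o['gripper_force'])
for v in range(120,290,10): print(v,((P[v,317]-T[:3,3])@T[:3,:3]).round(1))"
```

```text
[ 5.20890267e+02 -2.90054809e-01  9.66610954e+01] [-1.87214221 -0.02090157  2.99844315] [-0.03416006  0.1006684   0.01572937] 3.795896067749709
120 [67.7 -0.2 97. ]
130 [61.2 -0.2 97.1]
140 [54.5 -0.2 97.4]
150 [47.7 -0.2 97.6]
160 [40.9 -0.2 97.2]
170 [34.  -0.2 96.5]
180 [26.9 -0.2 96.3]
190 [30.2 -0.1 59.9]
200 [26.5 -0.1 52.1]
210 [20.4 -0.1 52. ]
220 [23.2  0.  29.2]
230 [22.1  0.1 18.8]
240 [21.1  0.1  9.6]
250 [19.9  0.1  1.9]
260 [19.7  0.2 -6.7]
270 [ 19.2   0.2 -13.9]
280 [ 16.7   0.2 -17.2]
```

The foot is on the bench: the bench carries the weight, and the tilt is about 8°, well within what will settle. I'll open slowly and back off.

>>> jog_arm([
  [[0,0,0,0,180],[0,0,0,0,170],[0,0,0,0,160],[0,0,0,0,120],[0,0,0,0,60],[0,0,0,0,0],[0,0,0,0,0],[0,0,0,0,0],[0,0,0,0,0],[0,0,0,0,0]],
])

```text
clock: 8.95
tool_pos: [519.9, -0.2, 95.7]
tool_rot: [-0.0, 0.249, 0.968, -0.0]
ft_force: [0.1, -0.6, -0.1]
finger_gap: 0.877
gripper_force: 0.0
```

```bash
python3 -c "
from h import *
f=wrist('w8');o,T=pose();P=cloud(f);print(T[:3,3],o['ft_force'],o['finger_gap'],o['gripper_force'])
for v in range(180,310,10): print(v,((P[v,317]-T[:3,3])@T[:3,:3]).round(1))"
```

```text
[ 5.19906747e+02 -2.18423753e-01  9.57169303e+01] [ 0.130538   -0.21058953  0.12322644] 0.9222538093284797 0.0
180 [27.2 -0.3 95.7]
190 [31.8 -0.1 54.6]
200 [26.2 -0.1 53.2]
210 [20.  -0.1 53.5]
220 [26.1  0.  22. ]
230 [25.9  0.1 10.2]
240 [25.2  0.1  0.9]
250 [25.8  0.1 -9.8]
260 [ 23.9   0.2 -14.3]
270 [ 20.4   0.2 -15.9]
280 [ 15.6   0.2 -15.2]
290 [ 10.8   0.2 -14.8]
300 [  5.8   0.2 -14.3]
```

View pics/w8.png

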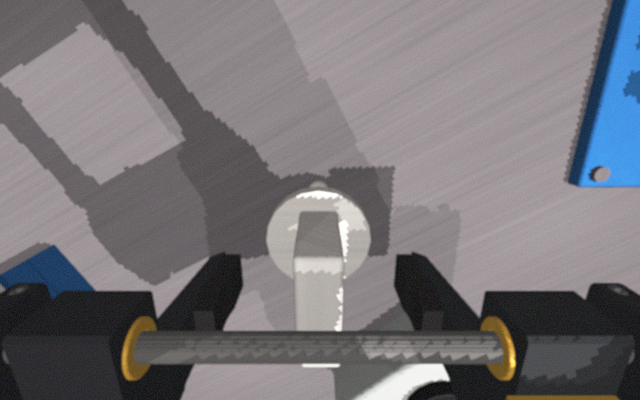

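The pin is standing upright and released: head top around (318,235), collar round it, and the head side edge vertical to about 1 mm. I'll go up and look at the socket empty-handed first.

```bash
python3 -c "
from h import *
go([551,-275,230])"
```

```text
shift [-160.  -225.6 -134.3] twist None | tcp [ 5.199e+02 -2.000e-01  9.570e+01] yaw 61.1 q6 -1.11
```

>>> jog_arm([
  [[0,0,-15,0,0],[0,0,-40,0,0],[0,0,-80,0,0],[0,0,-120,0,0],[-20,-30,-134,0,0],[-44,-62,-134,0,0],[-68,-95,-134,0,0],[-92,-129,-134,0,0],[-116,-163,-134,0,0],[-140,-197,-134,0,0],[-160,-226,-134,0,0],[-160,-226,-134,0,0]],
])

```text
clock: 10.0
tool_pos: [551.0, -281.6, 229.7]
tool_rot: [0.001, 0.252, 0.968, -0.002]
ft_force: [0.4, 0.7, -0.7]
finger_gap: 0.999
gripper_force: 0.0
```

>>> jog_arm([
  [[0,0,0,0,0],[0,0,0,0,0],[0,0,0,0,0]],
])

```text
clock: 10.25
tool_pos: [550.6, -274.0, 229.4]
tool_rot: [-0.0, 0.249, 0.969, 0.0]
ft_force: [-0.6, -0.1, -0.6]
finger_gap: 1.003
gripper_force: 0.0
```

```bash
python3 -c "
from h import *
f=wrist('w9');go([551,-275,230]);P=cloud(f);im=f['image'].astype(int)
m=(P[...,2]<50)&(P[...,2]>-20);
# hole: low/blue pixels enclosed in the steel top
top=((abs(P[...,2]-60)<8)).astype(np.uint8);cs,h=cv2.findContours(top,cv2.RETR_CCOMP,2)
for c,k in zip(cs,h[0]):
    if cv2.contourArea(c)>300: R=cv2.minAreaRect(c);print('hole' if k[3]>=0 else 'outer',cv2.contourArea(c),R,ray(f,*R[0],60).round(1),[ray(f,*p,60).round(1)[:2].tolist() for p in cv2.boxPoints(R)])
"
```

```text
shift [-0.8 -0.9 -0.4] twist None | tcp [ 550.7 -273.8  229.6] yaw 61.2 q6 -1.57
outer 331.0 ((369.11822509765625, 296.7108459472656), (25.7271671295166, 47.307518005371094), 83.92753601074219) [ 681.  -283.5   60. ] [[657.2, -300.8], [675.4, -255.2], [705.5, -265.8], [686.9, -312.9]]
outer 492.0 ((631.0, 155.5), (45.0, 16.0), 90.0) [660.6  -9.2  60. ] [[636.5, -11.2], [643.4, 1.2], [685.7, -7.2], [678.5, -20.2]]
outer 21449.0 ((323.76470947265625, 130.441162109375), (152.11923217773438, 155.8922119140625), 59.03623962402344) [ 506.4 -243.4   60. ] [[443.4, -313.7], [444.1, -184.2], [572.5, -169.6], [582.9, -316.0]]
hole 2240.5 ((319.62158203125, 134.01145935058594), (70.64087677001953, 46.59724044799805), 61.69924545288086) [ 507.4 -248.1   60. ] [[476.6, -268.4], [477.8, -228.2], [539.4, -227.1], [539.5, -269.7]]
outer 303.5 ((594.0462036132812, 15.608922958374023), (36.44507598876953, 22.36490821838379), 76.50426483154297) [531.4 -11.4  60. ] [[515.0, -19.3], [519.7, -3.4], [548.1, -3.3], [543.4, -19.7]]
```

View pics/w9.png

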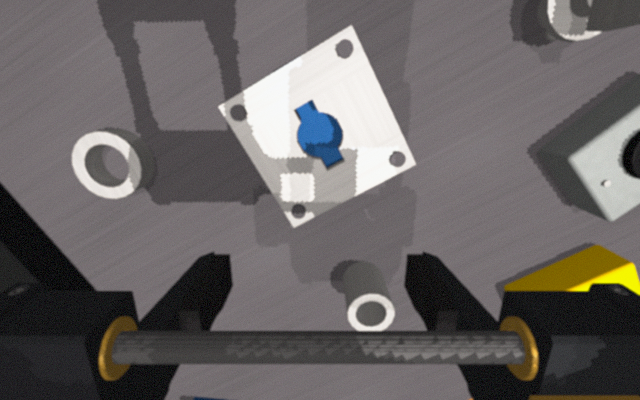

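The wrist view shows the keyhole at (320,134), its slot running (305,105)–(334,163). Sleeve_b is at (371,312) and the collar at (107,165).

```bash
python3 -c "
from h import *
f=load('w9');im=f['image'].astype(int)
m=(im[...,0]-im[...,2]>40);k=np.zeros(m.shape,bool);k[90:180,285:355]=1;c,R=rect(m&k)
W=np.array([ray(f,*p[0],60)[:2] for p in c]);r=cv2.minAreaRect(W.astype(np.float32));print(r)
# steel plate's four screw holes/corners by hand-read pixels
q=np.array([ray(f,*p,60)[:2] for p in [(352,26),(415,164),(294,227),(219,107)]]);print(q.round(1),q.mean(0))
for i in range(4): d=q[(i+1)%4]-q[i];print(np.hypot(*d).round(1),np.degrees(np.arctan2(d[1],d[0])).round(1)) 
# pin target
go([520+2,0-1.2,88])
print(pose()[1][:3,:3].round(3))
"
```

```text
((507.35015869140625, -248.95782470703125), (57.60051345825195, 38.29302978515625), 25.515134811401367)
[[ 444.8 -184.1]
 [ 573.2 -184.4]
 [ 573.8 -313.1]
 [ 445.1 -313.6]] [ 509.24939811 -248.80605408]
128.4 -0.1
128.7 -89.7
128.8 -179.8
129.5 90.1
shift [156.5 225.  141.8] twist None | tcp [ 550.7 -273.8  229.6] yaw 61.2 q6 -1.57
[[-0.876  0.482 -0.   ]
 [ 0.482  0.876  0.001]
 [ 0.001  0.    -1.   ]]
```

>>> jog_arm([
  [[22,32,0,0,0],[44,64,0,0,0],[66,96,0,0,0],[88,128,0,0,0],[110,160,0,0,0],[132,192,0,0,0],[150,215,0,0,0],[156.5,225,0,0,0],[156.5,225,0,0,0],[156.5,225,30,0,0],[156.5,225,65,0,0],[156.5,225,100,0,0]],
])

```text
clock: 11.3
tool_pos: [523.9, -3.6, 130.1]
tool_rot: [0.002, 0.249, 0.969, 0.0]
ft_force: [0.4, 0.8, -0.3]
finger_gap: 0.998
gripper_force: 0.0
```

>>> jog_arm([
  [[0,0,20,0,0],[0,0,36,0,0],[0,0,43,0,0],[0,0,43,0,0],[0,0,43,0,0],[0,0,43,0,220],[0,0,43,0,220],[0,0,43,0,220],[0,0,43,0,220],[0,0,43,0,220],[0,0,43,0,220],[0,0,43,0,220]],
], newtons=40)

```text
clock: 12.3
tool_pos: [522.5, -2.7, 86.9]
tool_rot: [0.0, 0.249, 0.968, 0.0]
ft_force: [0.5, -0.0, 0.1]
finger_gap: 0.495
gripper_force: 0.0
```

>>> jog_arm([
  [[0,0,0,0,220],[0,0,0,0,220],[0,0,0,0,220],[0,0,0,0,220],[0,0,0,0,220],[0,0,0,0,220]],
], newtons=50)

```text
clock: 12.8
tool_pos: [522.5, -2.7, 86.6]
tool_rot: [0.0, 0.249, 0.968, 0.0]
ft_force: [-0.2, -0.3, -2.3]
finger_gap: 0.22
gripper_force: 49.9
```

```bash
python3 -c "
from h import *
f=wrist('w10');o,T=pose();P=cloud(f);print(T[:3,3],o['ft_force'],o['finger_gap'],o['gripper_force'])
for v in range(180,310,10): print(v,((P[v,317]-T[:3,3])@T[:3,:3]).round(1))"
```

```text
[522.51645266  -2.72371148  86.64041096] [0.38350669 0.1310437  0.0067587 ] 0.2259476640029139 49.94610537076369
180 [32.2 -0.2 76. ]
190 [34.5 -0.1 45.4]
200 [28.5 -0.1 46.2]
210 [32.3  0.  19.1]
220 [32.6  0.1  5.3]
230 [32.7  0.1 -5.9]
240 [nan nan nan]
250 [ 32.3   0.2 -22.7]
260 [ 28.8   0.2 -23.4]
270 [ 24.5   0.2 -23.1]
280 [ 20.3   0.2 -22.8]
290 [ 16.4   0.2 -23.4]
300 [ 11.9   0.2 -23.1]
```

```bash
python3 -c "
from h import *
go([513.2,-248.6,190],90)"
```

```text
shift [-110.6 -219.8 -103.4] twist -28.88309563111291 | tcp [522.5  -2.7  86.6] yaw 61.1 q6 -1.12
```

>>> jog_arm([
  [[0,0,-10,0,220],[0,0,-30,0,220],[0,0,-65,0,220],[0,0,-100,0,220],[-12,-24,-103,-4,220],[-28,-55,-103,-9,220],[-44,-87,-103,-14,220],[-60,-119,-103,-19,220],[-76,-151,-103,-24,220],[-92,-183,-103,-29,220],[-104,-207,-103,-29,220],[-111,-220,-103,-29,220]],
])

```text
clock: 13.85
tool_pos: [512.2, -251.9, 189.3]
tool_rot: [-0.001, 0.0, 1.0, -0.0]
ft_force: [-0.1, 0.2, -3.9]
finger_gap: 0.224
gripper_force: 49.9
```

>>> jog_arm([
  [[0,0,0,0,220],[0,0,0,0,220],[0,0,0,0,220],[0,0,0,0,220]],
])

```text
clock: 14.18
tool_pos: [513.2, -247.5, 189.3]
tool_rot: [-0.0, -0.002, 1.0, 0.001]
ft_force: [-0.3, -0.6, -5.2]
finger_gap: 0.222
gripper_force: 49.9
```

```bash
python3 -c "
from h import *
f=wrist('w11');o,T=pose();P=cloud(f);print(o['ft_force'],o['finger_gap'],o['gripper_force'])
go([513.2,-248.6,190],90)
for v in range(170,300,10): print(v,((P[v,317]-T[:3,3])@T[:3,:3]).round(1))"
```

```text
[-0.16372486 -0.04299327 -5.34151285] 0.22186148536741768 49.94600678561255
shift [ 0.1 -1.1 -0.5] twist 0.1997138429155001 | tcp [ 513.3 -247.5  189.5] yaw 90.2 q6 -2.07
170 [ 18.8  -0.5 163.8]
180 [31.9 -0.2 77. ]
190 [34.2 -0.1 46.1]
200 [28.2 -0.1 46.8]
210 [nan nan nan]
220 [32.3  0.   6. ]
230 [32.8  0.1 -6.2]
240 [ 32.3   0.1 -14.5]
250 [ 31.9   0.1 -22. ]
260 [ 28.5   0.1 -23.2]
270 [ 24.7   0.1 -23.4]
280 [ 20.3   0.1 -23.1]
290 [ 16.2   0.1 -23.1]
```

View pics/w11.png

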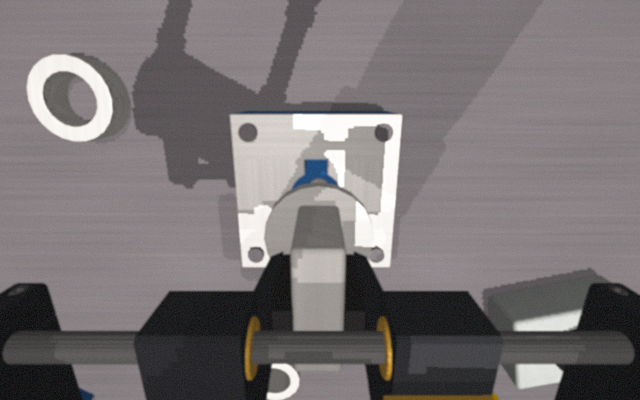

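The view shows the plate corners at (231,115), (402,114), (393,266) and (243,266). The slot end sits at (316,160), just ahead of the collar.

```bash
python3 -c "
from h import *
f=load('w11');im=f['image'].astype(int);T=f['cam_to_world']@np.linalg.inv(f['mount'])
t=lambda u,v,z=60:((ray(f,u,v,z)-T[:3,3])@T[:3,:3]).round(1)
print(np.array([t(*p) for p in [(231,115),(402,114),(393,266),(243,266)]]))
m=(im[...,0]-im[...,2]>40)
for v in range(156,186,3):
    us=np.nonzero(m[v,285:350])[0]
    if len(us): print(v,us.min()+285,us.max()+285,t(us.min()+284.5,v)[:2],t(us.max()+285.5,v)[:2])
"
```

```text
[[ 68.8 -65.5 129.3]
 [ 69.6  63.8 129.5]
 [-59.9  66.6 129.4]
 [-60.  -65.9 129.2]]
162 306 326 [32.9 -9.6] [32.9  7. ]
165 306 326 [30.5 -9.6] [30.5  7.1]
168 305 326 [ 28.1 -10.4] [28.1  7.1]
171 305 326 [ 25.6 -10.5] [25.6  7.1]
174 305 327 [ 23.2 -10.5] [23.2  7.9]
177 301 330 [ 20.7 -13.7] [20.7 10.4]
180 298 334 [ 18.2 -16.2] [18.2 13.6]
183 295 336 [ 15.7 -18.7] [15.7 15.3]
```

>>> jog_arm([
  [[0,-1,15,0,220],[0,-1,30,0,220],[0,-1,38,0,220],[0,-1,42,0,220],[0,-1,45,0,220],[0,-1,48,0,220],[0,-1,51,0,220],[0,-1,51,0,220]],
])

```text
clock: 14.9
tool_pos: [513.4, -250.0, 138.6]
tool_rot: [-0.0, -0.001, 1.0, 0.0]
ft_force: [-0.3, 0.3, -5.5]
finger_gap: 0.222
gripper_force: 49.9
```

>>> jog_arm([
  [[0,0,4,0,220],[0,0,8,0,220],[0,0,12,0,220],[0,0,16,0,220],[0,0,19,0,220],[0,0,21,0,220],[0,0,23,0,220],[0,0,24,0,220],[0,0,24,0,220],[0,0,24,0,220]],
])

```text
clock: 15.73
tool_pos: [513.5, -250.0, 115.7]
tool_rot: [0.0, -0.001, 1.0, 0.0]
ft_force: [-3.9, 3.3, 4.1]
finger_gap: 0.225
gripper_force: 50.0
```

The collar is home, with light contact. I'll turn clockwise about the pin axis, which sits 4.4 mm off the TCP.

>>> jog_arm([
  [[0.6,0.2,0,6,220],[0.9,-0.2,0,13,220],[1.1,-0.7,0,20,220],[1.3,-1.2,0,27,220],[1.6,-1.7,0,34,220],[1.9,-2.1,0,41,220],[2.2,-2.5,0,48,220],[2.6,-2.8,0,55,220],[2.6,-2.8,0,55,220]],
])

```text
clock: 16.48
tool_pos: [511.8, -254.0, 115.7]
tool_rot: [0.002, 0.462, 0.887, -0.0]
ft_force: [-0.0, -1.3, 1.0]
finger_gap: 0.225
gripper_force: 50.0
```

>>> jog_arm([
  [[0,-0.5,0,7,220],[0.1,-1.1,0,14,220],[0.3,-1.6,0,21,220],[0.5,-2.1,0,28,220],[0.7,-2.3,0,32,220],[0.8,-2.5,0,35,220],[0.8,-2.5,0,35,220],[0.8,-2.5,0,35,220]],
])

```text
clock: 17.15
tool_pos: [508.7, -254.5, 115.6]
tool_rot: [0.001, 0.705, 0.709, -0.0]
ft_force: [-3.1, -3.0, 4.4]
finger_gap: 0.224
gripper_force: 50.0
```

```bash
python3 -c "
from h import *
f=wrist('w12');o,T=pose();P=cloud(f);print(o['ft_force'],o['wrist_torque'],o['finger_gap']);go([670,11,200],0)
for v in range(180,300,10): print(v,((P[v,317]-T[:3,3])@T[:3,:3]).round(1))"
```

```text
[-3.08900174 -2.76372692  5.14378566] [-0.50963775  0.85543873  0.06276336] 0.22340979378813378
shift [264.4 162.8 -84.6] twist 0.3194664518894115 | tcp [ 508.8 -254.5  115.7] yaw 0.3 q6 -0.51
180 [38.  -0.3 55.4]
190 [34.9 -0.3 45.5]
200 [29.  -0.3 45.9]
210 [32.9 -0.2 18.7]
220 [33.4 -0.1  4.7]
230 [33.4 -0.1 -6.2]
240 [ 32.9  -0.1 -14.6]
250 [ 32.6  -0.  -22.2]
260 [ 29.   -0.  -22.9]
270 [ 24.8  -0.  -22.7]
280 [ 21.4  -0.  -23.8]
290 [ 16.6  -0.  -23. ]
```

View pics/w12.png

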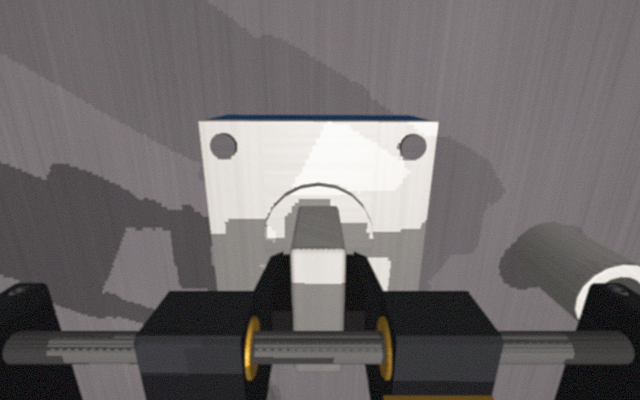

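The collar is flush (edge ring centred at about (320,235)) and the head lies square to the block after the quarter turn, at the stop. Now release and go up.

>>> jog_arm([
  [[0,0,0,0,180],[0,0,0,0,150],[0,0,0,0,100],[0,0,0,0,60],[0,0,0,0,60],[0,0,0,0,60],[0,0,0,0,60],[0,0,0,0,60],[0,0,-30,0,60],[0,0,-70,0,60],[0,0,-110,0,60],[0,0,-115,0,60]],
])

```text
clock: 18.2
tool_pos: [512.1, -255.6, 238.2]
tool_rot: [0.006, 0.706, 0.708, 0.002]
ft_force: [1.7, -1.4, 0.7]
finger_gap: 0.767
gripper_force: 0.0
```

```bash
python3 -c "
from h import *
f=wrist('w13');o,T=pose();P=cloud(f);print(o['ft_force'],o['finger_gap'])
m=(P[...,2]>132)&(P[...,2]<146);m[250:]=0;c,R=rect(m);W=np.array([ray(f,*p[0],139)[:2] for p in c]).astype(np.float32);print('head top',cv2.minAreaRect(W),np.nanmedian(P[...,2][m]))
m=(P[...,2]>62)&(P[...,2]<78);m[250:]=0;k=m.nonzero();print('collar',np.nanmedian(P[...,2][m]),m.sum(),[P[m][:,i].min().round(1) for i in (0,1)],[P[m][:,i].max().round(1) for i in (0,1)])
go([620,11,200],0)"
```

```text
[ 1.29359882 -1.3492607  -0.13120549] 0.7611099098779692
head top ((509.44696044921875, -248.34661865234375), (19.795425415039062, 56.467891693115234), 0.5065690279006958) 138.61103752346457
collar 69.34338275349506 4108 [np.float64(450.5), np.float64(-313.7)] [np.float64(719.5), np.float64(-187.5)]
shift [266.4 108.5  36.1] twist 0.11851394630677703 | tcp [ 511.6 -255.4  236.5] yaw 0.1 q6 -0.51
```

The pin is locked: head top centre is at (509.4,-248.3), z 138.6, along world y to 0.5°. On to the button, with the fingers closed.

```bash
python3 -c "
from h import *
go([668,-35,210],0)"
```

```text
shift [220.2 156.6  26.9] twist 0.11851394630677703 | tcp [ 511.6 -255.4  236.5] yaw 0.1 q6 -0.51
```

>>> jog_arm([
  [[28,20,0,0,255],[56,40,0,0,255],[84,60,0,0,255],[112,80,0,0,255],[140,100,0,0,255],[168,120,0,0,255],[196,140,10,0,255],[220,157,26,0,255],[220,157,26,0,255],[220,157,26,0,255],[220,157,26,0,255],[220,157,26,0,255]],
])

```text
clock: 19.25
tool_pos: [664.3, -34.3, 203.6]
tool_rot: [-0.0, 0.707, 0.708, -0.0]
ft_force: [-0.6, 0.8, 0.1]
finger_gap: 0.0
gripper_force: 0.0
```

```bash
python3 -c "
from h import *
f=wrist('w14');o,T=pose();P=cloud(f);print(o['ft_force'],o['finger_gap']);go([668,-35,210],0)
X=P.reshape(-1,3);n=(abs(X[:,0]-668)<60)&(abs(X[:,1]-12)<60);h,e=np.histogram(X[n][:,2],np.arange(40,90,3));print(dict(zip(e.tolist(),h.tolist())))
"
```

```text
[ 0.32700444  0.00221123 -0.66284478] 0.003703123249513847
shift [-0.4  3.5 -5.9] twist 0.03845021506542423 | tcp [664.5 -34.6 204.1] yaw 0.0 q6 -0.09
{40: 0, 43: 49, 46: 2229, 49: 8880, 52: 89, 55: 5, 58: 321, 61: 1220, 64: 6, 67: 90, 70: 1463, 73: 34, 76: 0, 79: 0, 82: 0, 85: 0}
```

View pics/w14.png

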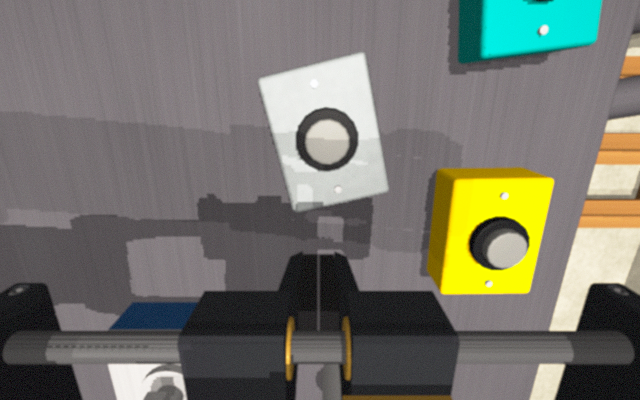

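The grey box's button is at (327,141); the yellow and turquoise ones are elsewhere.

```bash
python3 -c "
from h import *
f=load('w14');P=cloud(f)
m=(P[...,2]>67)&(P[...,2]<76);m[230:]=0;m[:,420:]=0;c,R=rect(m);W=np.array([ray(f,*p[0],71.5)[:2] for p in c]).astype(np.float32);r=cv2.minEnclosingCircle(W);print(r,np.nanmedian(P[...,2][m]))
go([r[0][0],r[0][1],71.5+19+6],0)"
```

```text
((671.8087158203125, 14.543255805969238), 17.770109176635742) 71.5915819617652
shift [ 49.1   7.3 107.6] twist 0.03845021506542423 | tcp [664.5 -34.6 204.1] yaw 0.0 q6 -0.09
```

>>> jog_arm([
  [[25,4,0,0,255],[49,7,10,0,255],[49,7,40,0,255],[49,7,75,0,255],[49,7,100,0,255],[49,7,107,0,255],[49,7,107,0,255],[49,7,107,0,255]],
])

```text
clock: 19.97
tool_pos: [672.3, 14.8, 97.9]
tool_rot: [0.0, 0.707, 0.707, 0.0]
ft_force: [1.6, 1.3, 0.8]
finger_gap: 0.003
gripper_force: 0.0
```

>>> jog_arm([
  [[0,0,4,0,255],[0,0,7,0,255],[0,0,9,0,255],[0,0,11,0,255],[0,0,12,0,255],[0,0,12,0,255]],
])

```text
clock: 20.47
tool_pos: [673.4, 15.5, 86.1]
tool_rot: [0.001, 0.706, 0.708, 0.001]
ft_force: [2.0, -2.6, 5.0]
finger_gap: 0.007
gripper_force: 2.2
```

>>> jog_arm([
  [[0,0,1,0,255],[0,0,2,0,255],[0,0,2.5,0,255],[0,0,2.5,0,255],[0,0,2.5,0,255]],
])

```text
clock: 20.88
tool_pos: [673.4, 15.5, 85.3]
tool_rot: [0.001, 0.706, 0.708, 0.001]
ft_force: [-1.4, -2.5, 13.5]
finger_gap: 0.007
gripper_force: 6.7
```

>>> jog_arm([
  [[0,0,1,0,255],[0,0,1,0,255],[0,0,1,0,255],[0,0,-20,0,255],[0,0,-60,0,255],[0,0,-100,0,255],[0,0,-130,0,255],[0,0,-130,0,255],[0,0,-130,0,255]],
])

```text
clock: 21.63
tool_pos: [672.5, 16.1, 214.5]
tool_rot: [0.001, 0.706, 0.708, 0.001]
ft_force: [0.3, 0.7, -0.2]
finger_gap: 0.005
gripper_force: 0.0
```

```bash
python3 -c "
from h import *
f=grab_frame('top');g=load('top0');P=cloud(f)
print(manip.get_obs()['ft_force'],np.nanmedian(P[174:178,305:309,2]))
d=cv2.absdiff(f['image'],g['image']).max(2)
for n,(u,v) in dict(sa=(226,157),sb=(397,170),col=(446,247),wr=(180,235)).items(): print(n,(d[v-14:v+14,u-14:u+14]>60).sum())
r=manip.sign_off();print(r)"
```

```text
[-0.60208602 -0.73310496 -0.66003251] 72.73187294303136
sa 0
sb 0
col 0
wr 0
the job is handed in; nothing more can be done
None
```

The job is handed in at about 22 s: the pin stood on the bench and was released, then went in and was locked in the socket (0.5° off square by measurement), and the check button was pressed to its end stop at about 13 N and released; sleeves, collar and wrench looked unmoved, and no verdict came back.

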